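# Clear the clay turntable side by side for scanning

### The arm

A 6-joint arm with a two-finger parallel gripper is mounted at the origin on the work surface. World frame = base frame: x ahead of the robot, y to its left, z up, the work surface at z = 0. Lengths are in mm, angles in rad, forces in N, time in s.
With the tool pointing down it reaches from about 250 to 725 mm from the base axis. Payload 4 kg.
Tool frame: the origin (TCP) lies between the finger pads; the fingertips stand 22 mm ahead of it and the grasp point (between the pads) lies 3 mm ahead of it; z points along the fingers, y is the line along which they close (so a half turn about z gives the same grasp; the last joint's range is limited). The gripper opens to 85 mm and grips with 20 to 120 N. Pads are 22 mm wide; open, the fingers measure 114 mm over their backs; the gripper's body (76 mm by 85 mm) begins 54 mm behind the grasp point. The pads swing forward as they close: fully open they stand 13 mm farther back than shut.
Start: joints at [-1.288, 0.241, 0.005, 1.335, 0, 1.571], TCP at [139.521, -480.139, 253.306] pointing down, gripper open.
Joint ranges: [-2.72, 2.72], [-1.05, 1.87], [-1.09, 1.28], [-1.99, 2.15], [-1.42, 1.44], [-3.14, 3.14]. Speed limits (rad/s): [2.79, 2.79, 3.14, 3.14, 3.14, 3.14].

### API

Orientations are given as a rotation vector (axis times angle).
In Python, from station import status, optics, ticket, models gives the robot as it stands.
- The arm moves only by the tool play_rows, never from a script. Its argument "plan" is a list of rows, each a list of 7 numbers: the turn, a rotation vector about the tool's x, y, z normalised to -1 to 1, where 1 is 2 pi rad, then the shift along the tool's x, y, z normalised to -1 to 1, where 1 is 0.25 m, then the closure, from 0 (fully open) to 1 (shut). In form: [[rx, ry, rz, x, y, z, gripper], ...]. A call has 1 to 5 rows; each row is the pose to reach, as a shift and turn from the pose commanded when the call began, along the tool's axes at that moment, turning the shorter way round; what a row does not reach only later rows make up. A row lasts 1/12 s, in which the tool goes at most 41.7 mm and 7.16 degrees, less where a joint would pass 70% of its speed; a pose out of reach is approached as far as the arm can. A call with a number of a shift or a turn outside -1 to 1 is refused whole. A call with a gripper value outside its range is refused whole. The fingers move at their own pace and stop on an object; "force" is the grip in N (left out, the last holds). Time passes only in rows, so rows that repeat a pose let the fingers close. It gives the time, the measured TCP pose, the force, the opening and the grip force at its end, in the units of the state.
- status.read_state(): the state, without advancing time (a new reading comes with each control period).
- optics.camera(name): name is "side" or "top"; returns the picture (384x512x3 uint8, blue, green, red); there is no depth.
- optics.camera_info(name): a dict with "vertical_fov" (degrees; the focal length in pixels is half the picture's height over the tangent of half this angle, whatever the lens; pixels are square), "cx", "cy" (the principal point, pixels), "xyz" and "attitude" of the camera in the world. Camera axes: x right, y down, z forward; pixel columns grow to the right and rows downward; lengths in mm; the calibration is good to about 2 mm. A picture is of the moment at which its call begins. camera_info takes no time and is no camera call.
- ticket.job_done(): hands the job in; it is judged then, once.
Trained networks look in the newest picture that a camera, given by its name, has taken for a name from the list of things; names that differ only in an ending like _2 or _b are one class to them, and where a whole thing is asked for, a point or a joint stands for the part that bears it (a point fixed in the world has none). Each returns a list of dicts, best first, with "confidence" (0 to 1); they miss things now and then, are a little off and sometimes report something else, mostly with a low value. They report only what shows in the picture. A call takes as long as a camera call. They do not tell look-alikes from the thing itself.
- models.find_in(camera, query): "position" ([column, row] in pixels, amid what is visible of it).
- models.regions_of(camera, query): "region" (384x512 bool, what is visible of it) and "position" ([column, row] in pixels, amid what is visible of it).
- models.spot_point(camera, query): "position" ([column, row] in pixels: a listed point, or the origin of a listed thing).
The state is a dict: "t": time; "q": joint angles; "qvel": joint speeds; "joint_torque": joint torques, N m; "position": TCP position; "orientation": TCP orientation; "wrist_force": force on the tool from outside, world axes, zero at the start; "torque": the same for the moment, N m; "finger_gap": finger opening in mm; "grasp_force": force on a finger pad.
Only numpy, scipy, OpenCV 4.12 (cv2) and the standard library are available. Lean on these libraries where they do the work, as an engineer would, in place of code of your own. Each camera call takes 0.05 s, during which the arm holds its last target. There are 200 camera calls.

### The job

Get the clay bear head on the indexing turntable ready to scan: with the scraper block wipe the offcuts beside the scrap tray off the disc into the tray, turn the disc by its pegs one click counter-clockwise (seen from above) to bring the next lot to the tray and wipe those in too, then one more click, which turns the head's face to the scanner, and wipe in the third lot. Leave the scraper standing on the middle of its black mat. Never touch the clay head or shift the brush and the model car, and use your fingers only on an offcut that has fallen off the turntable.

Things in the scene. Friction and masses are not known exactly. Their poses are not given: they have to be found in the camera images.
- turntable: Fixed cast base of the indexing turntable, 240 mm across, on the bench. Origin on the bench at the turning axis, z up, x towards the 3D scanner (black bar on a stand, 165 mm tall, 330 mm beyond the axis, fixed), -y towards the scrap tray. It carries an aluminium disc of 400 mm diameter, 12 mm thick, top surface 85 mm above the bench, with the clay bear head in its middle and four handle pegs on it
- disc (a joint): Angle of the disc in rad, growing counter-clockwise seen from above. It rests in a detent at every quarter turn and starts in the one at 0, the next ones counter-clockwise being at 1.571 and 3.142; no stops. It takes about 5 to 7 N at a peg to push it over from one detent to the next; past the halfway point it pulls itself on into the next one. Turning it fast adds a little drag
- peg1 (a point): Point on the axis of the peg that starts between the tray side and the robot side, an upright round black handle peg fixed on the disc, 22 mm diameter, 55 mm tall, 165 mm from the turning axis; the point lies 35 mm above the disc's surface (20 mm under the peg's top). The four pegs stand midway between the four sides (45 degrees from the side's centre line) and turn with the disc
- peg2 (a point): Point on the axis of the peg that starts between the tray side and the scanner side, an upright round black handle peg fixed on the disc, 22 mm diameter, 55 mm tall, 165 mm from the turning axis; the point lies 35 mm above the disc's surface (20 mm under the peg's top). The four pegs stand midway between the four sides (45 degrees from the side's centre line) and turn with the disc
- peg3 (a point): Point on the axis of the peg that starts between the scanner side and the far-from-tray side, an upright round black handle peg fixed on the disc, 22 mm diameter, 55 mm tall, 165 mm from the turning axis; the point lies 35 mm above the disc's surface (20 mm under the peg's top). The four pegs stand midway between the four sides (45 degrees from the side's centre line) and turn with the disc
- peg4 (a point): Point on the axis of the peg that starts between the far-from-tray side and the robot side, an upright round black handle peg fixed on the disc, 22 mm diameter, 55 mm tall, 165 mm from the turning axis; the point lies 35 mm above the disc's surface (20 mm under the peg's top). The four pegs stand midway between the four sides (45 degrees from the side's centre line) and turn with the disc
- bust: Brown clay bear head fixed on the middle of the disc, turning with it; 93 mm tall (its ears' tops 178 mm above the bench), within 58 mm of the turning axis all round. Origin under its centre on the disc; its muzzle points along its own -x (at the start towards the robot side)
- tray: Fixed blue open scrap tray, 260 (x) x 190 (y) x 60 mm high, walls and floor 4 to 5 mm; its near edge is tucked under the disc's overhanging rim by about 55 mm, so what is pushed over the disc's edge on that side drops in. Origin at the centre of its underside on the bench
- scraper: Scraper block: orange block 140 (x) x 40 (y) x 22 mm high with a steel-edged foot, and on it a wooden grip rib 90 (x) x 24 (y) mm, rising to 68 mm. 0.18 to 0.36 kg. Origin in the middle of its underside, z up. Starts standing on its black mat
- mat: Fixed black rubber mat, 200 (x) x 130 (y) x 2 mm, on the bench; origin in the middle of its underside. The scraper's place
- offcut_a1: Clay offcut, a hard brown arched slice about 66 x 30 x 20 mm (long along its x axis); origin under its middle, on the surface it lies on. Starts on the turntable's side next to the scrap tray (first lot: around 150 mm from the turntable's axis, within 65 mm of the centre line). May be absent
- offcut_a2: Clay offcut, a hard brown arched slice about 66 x 27 x 20 mm (long along its x axis); origin under its middle, on the surface it lies on. Starts on the turntable's side next to the scrap tray (first lot: around 150 mm from the turntable's axis, within 65 mm of the centre line). May be absent
- offcut_a3: Clay offcut, a hard brown arched slice about 66 x 32 x 20 mm (long along its x axis); origin under its middle, on the surface it lies on. Starts on the turntable's side next to the scrap tray (first lot: around 150 mm from the turntable's axis, within 65 mm of the centre line). May be absent
- offcut_b1: Clay offcut, a hard brown arched slice about 66 x 30 x 21 mm (long along its x axis); origin under its middle, on the surface it lies on. Starts on the turntable's side towards the robot, a quarter turn away from the tray (second lot: around 150 mm from the turntable's axis, within 65 mm of that side's centre line). May be absent
- offcut_b2: Clay offcut, a hard brown arched slice about 66 x 27 x 21 mm (long along its x axis); origin under its middle, on the surface it lies on. Starts on the turntable's side towards the robot, a quarter turn away from the tray (second lot: around 150 mm from the turntable's axis, within 65 mm of that side's centre line). May be absent
- offcut_b3: Clay offcut, a hard brown arched slice about 66 x 32 x 21 mm (long along its x axis); origin under its middle, on the surface it lies on. Starts on the turntable's side towards the robot, a quarter turn away from the tray (second lot: around 150 mm from the turntable's axis, within 65 mm of that side's centre line). May be absent
- offcut_c1: Clay offcut, a hard brown arched slice about 66 x 30 x 20 mm (long along its x axis); origin under its middle, on the surface it lies on. Starts on the turntable's side away from the tray, half a turn from it (third lot: around 150 mm from the turntable's axis, within 65 mm of that side's centre line). May be absent
- offcut_c2: Clay offcut, a hard brown arched slice about 66 x 27 x 20 mm (long along its x axis); origin under its middle, on the surface it lies on. Starts on the turntable's side away from the tray, half a turn from it (third lot: around 150 mm from the turntable's axis, within 65 mm of that side's centre line). May be absent
- offcut_c3: Clay offcut, a hard brown arched slice about 66 x 32 x 20 mm (long along its x axis); origin under its middle, on the surface it lies on. Starts on the turntable's side away from the tray, half a turn from it (third lot: around 150 mm from the turntable's axis, within 65 mm of that side's centre line). May be absent
- brush: Bystander: flat brush with yellow handle, 200 mm long, lying loose on the bench; origin under its middle
- car: Bystander: blue model car, 125 x 58 x 42 mm, loose on the bench; origin under its middle
Not all that is in view belongs to the job. There is more than one size of the scraper; the job needs the smallest.

How it is judged:
By the outcome, as a careful person would: the job done as asked, in the order asked, and still so for the second after the job is handed in, with the robot touching nothing.
Of offcut_a1, offcut_a2, offcut_a3 only 1 to 3 are there at a start; the rules pass over those that are not, and their reading is None.
Of offcut_b1, offcut_b2, offcut_b3 only 1 to 3 are there at a start; the rules pass over those that are not, and their reading is None.
Of offcut_c1, offcut_c2, offcut_c3 only 1 to 3 are there at a start; the rules pass over those that are not, and their reading is None.
At some moment in a run one of scraper may be knocked a few centimetres aside while the robot is not near it.
Once in a run the grip may slacken for a moment while it holds something.
It also fails if it takes over 184 s, if anything falls off the work surface, if the arm or the gripper's body presses on something with over 40 N, if the wrist force passes 120 N, or if a joint passes its speed limit or range.

## Working session

There is one attempt and no reset: what is moved stays moved. The work goes in short steps, Python scripts to look and compute and a tool call to move; the robot and the scene stay as the last step left them, time stands still between calls to the robot, and variables do not carry over. Pictures are saved under pics/ and viewed, at most 14 in all, crops included, and the job is handed in when it is done.

Besides the shell and the picture viewer there is one more tool, called after ">>>" as name(argument=value, ...) on one line, values as JSON. play_rows: Moves the arm, as the interface text tells. Scaled input: -1 to 1 covers 0.25 m each way for a shift and 2 pi rad each way for a turn. Its arguments: {"type":"object","properties":{"plan":{"type":"array","items":{"type":"array","items":{"type":"number","minimum":-1,"maximum":1}}},"force":{"type":"number"}},"required":["plan"]}

```bash
ls; mkdir -p pics
python3 - <<'E'
from station import status, optics
import cv2,numpy as np
print(status.read_state())
for c in("side","top"):
    print(c,optics.camera_info(c)); cv2.imwrite(f"pics/{c}0.png",cv2.resize(optics.camera(c),(800,600)))
E
```

```text
pics
{'t': 0.0, 'q': array([-1.28800769e+00,  2.41421321e-01,  3.70928125e-03,  1.33519673e+00,
       -7.35251979e-06,  1.57082879e+00]), 'qvel': array([ 0.00026153,  0.00243076,  0.00145528,  0.00039402, -0.00107972,
       -0.00203793]), 'joint_torque': array([-6.92427275e-04, -3.72311211e+01,  2.52412713e+01,  1.69087260e-02,
        1.70650463e-05,  1.46735637e-06]), 'position': array([ 139.35011378, -479.57256784,  252.40304105]), 'orientation': array([-3.10817870e+00, -4.42379704e-01,  4.78785003e-04]), 'wrist_force': array([-0.34060587, -0.49221048, -0.32489533]), 'torque': array([-0.01583749, -0.0095399 , -0.03587867]), 'grasp_force': 0.0, 'finger_gap': 85.29103991495401}
side {'vertical_fov': 49.792019101160626, 'cx': 249.01454192743932, 'cy': 190.73596890462116, 'xyz': array([-317.43839881,  815.67076866,  874.61066247]), 'attitude': array([-0.89367378,  2.34627749, -1.26056012])}
top {'vertical_fov': 50.46292446011846, 'cx': 251.14774353781124, 'cy': 191.20531765150463, 'xyz': array([ 263.75735448,  -58.0392537 , 1366.78226949]), 'attitude': array([-2.16650225,  2.12797569, -0.15386468])}
```

View pics/top0.png

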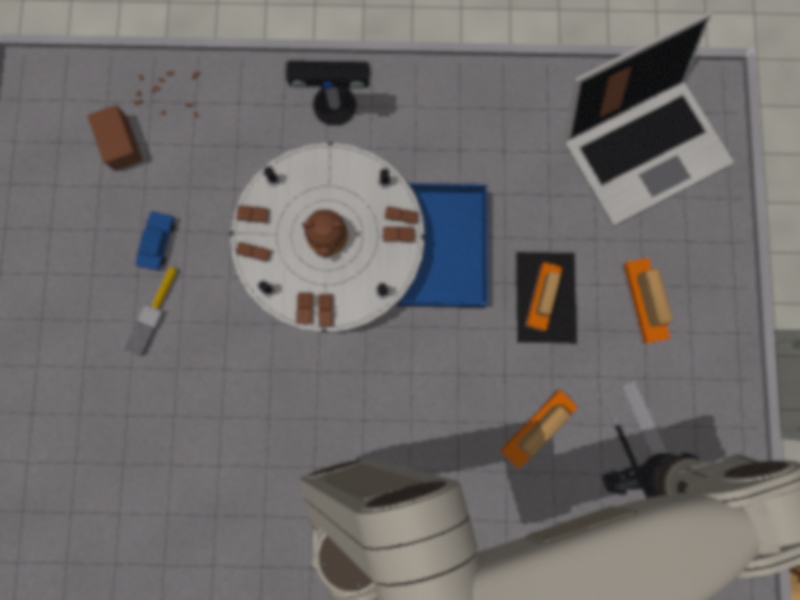

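View pics/side0.png

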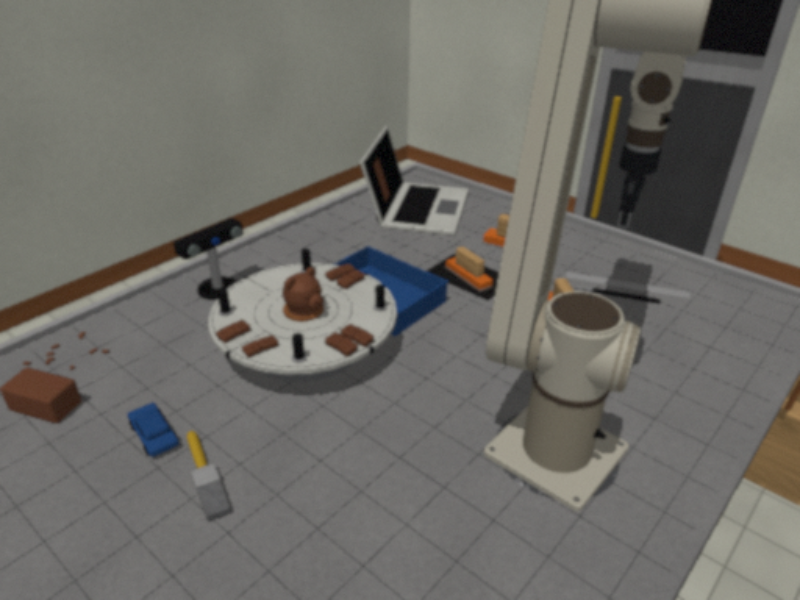

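Top view (800x600 pixels): three orange scrapers at (545,297) on the mat, (648,300) and (540,428). The other two are larger, so I choose the one on the mat. The offcuts are two per side: tray (401,224), robot (315,309), far (253,232). The bear is at (326,232), the car at (155,240) and the brush at (152,310). I'll measure next.

```bash
cat > h.py <<'E'
from station import status, optics, models, ticket
import numpy as np, cv2
from scipy.spatial.transform import Rotation as R
def cam(c):
    i=optics.camera_info(c); f=192/np.tan(np.radians(i["vertical_fov"])/2)
    return f,i["cx"],i["cy"],np.array(i["xyz"]),R.from_rotvec(i["attitude"]).as_matrix()
def ray(c,p):
    f,cx,cy,o,M=cam(c); d=M@np.array([(p[0]-cx)/f,(p[1]-cy)/f,1]); return o,d/np.linalg.norm(d)
def onz(c,p,z):
    o,d=ray(c,p); return o+d*(z-o[2])/d[2]
def proj(c,P):
    f,cx,cy,o,M=cam(c); v=M.T@(np.array(P)-o); return np.array([cx+f*v[0]/v[2],cy+f*v[1]/v[2]])
def tri(p,q,a="top",b="side"):
    o1,d1=ray(a,p);o2,d2=ray(b,q)
    s=np.linalg.lstsq(np.c_[d1,-d2],o2-o1,rcond=None)[0]
    P,Q=o1+s[0]*d1,o2+s[1]*d2; return (P+Q)/2,np.linalg.norm(P-Q)
def orange(c,z):
    "rectangles of orange blobs whose top lies at z"
    im=cv2.cvtColor(optics.camera(c),cv2.COLOR_BGR2HSV)
    m=cv2.inRange(im,(4,190,100),(18,255,255)); n,l,s,ce=cv2.connectedComponentsWithStats(m)
    out=[]
    for k in range(1,n):
        if s[k,4]<60: continue
        v,u=np.nonzero(l==k); P=np.array([onz(c,(a,b),z)[:2] for a,b in zip(u,v)],np.float32)
        out.append((s[k,4],cv2.minAreaRect(P)))
    return out
E
python3 - <<'E'
from h import *
np.set_printoptions(precision=1,suppress=True)
for c in("top","side"): optics.camera(c)
for n in("turntable","peg1","peg2","peg3","peg4","tray","mat","scraper"):
    T=models.spot_point("top",n); S=models.spot_point("side",n)
    print(n,[(np.round(t["position"]),round(t["confidence"],2)) for t in T],[(np.round(t["position"]),round(t["confidence"],2)) for t in S])
    for t in T[:4]:
        for s in S[:4]:
            P,e=tri(t["position"],s["position"])
            if e<15: print("   ",P,round(e,1))
for r in orange("top",22): print(r)
for n in("offcut_a1",):
    for t in models.spot_point("top",n): print(n,onz("top",t["position"],85),round(t["confidence"],2))
E
```

```text
turntable [(array([212., 158.]), 0.82), (array([104., 157.]), 0.7), (array([244., 187.]), 0.65)] [(array([197., 224.]), 0.84)]
    [576.6  80.3 -27.8] 5.0
peg1 [(array([168., 184.]), 0.91), (array([174., 112.]), 0.75), (array([246., 112.]), 0.71)] [(array([187., 221.]), 0.88), (array([193., 166.]), 0.84), (array([242., 188.]), 0.72), (array([146., 193.]), 0.63), (array([226., 222.]), 0.3)]
    [462.2 203.6 117.7] 4.4
    [692.2 191.5 107.9] 8.7
    [703.6 -35.2 107.7] 1.6
peg2 [(array([168., 184.]), 0.91), (array([174., 112.]), 0.75), (array([246., 112.]), 0.71)] [(array([187., 221.]), 0.88), (array([193., 166.]), 0.84), (array([242., 188.]), 0.72), (array([146., 193.]), 0.63), (array([226., 222.]), 0.3)]
    [462.2 203.6 117.7] 4.4
    [692.2 191.5 107.9] 8.7
    [703.6 -35.2 107.7] 1.6
peg3 [(array([168., 184.]), 0.91), (array([174., 112.]), 0.75), (array([246., 112.]), 0.71)] [(array([187., 221.]), 0.88), (array([193., 166.]), 0.84), (array([242., 188.]), 0.72), (array([146., 193.]), 0.63), (array([226., 222.]), 0.3)]
    [462.2 203.6 117.7] 4.4
    [692.2 191.5 107.9] 8.7
    [70
[... 476 characters left out ...]
ay([225., 177.]), 0.41)]
    [ 475.7 -382.3   -0.4] 2.5
scraper [(array([346., 192.]), 0.97), (array([346., 273.]), 0.89), (array([414., 193.]), 0.57)] [(array([301., 177.]), 0.82), (array([329., 158.]), 0.74)]
    [ 460.2 -378.6    4.7] 3.9
    [ 465.7 -608.3   -3.7] 5.4
(np.int32(449), ((465.11871337890625, -597.8557739257812), (173.16036987304688, 51.824039459228516), 12.675169944763184))
(np.int32(279), ((470.98486328125, -380.0334167480469), (43.61214065551758, 143.0747833251953), 74.81432342529297))
(np.int32(381), ((192.42694091796875, -364.04388427734375), (47.61051940917969, 173.35740661621094), 46.0567741394043))
offcut_a1 [575.4 -67.4  85. ] 0.61
offcut_a1 [625.1 -60.7  85. ] 0.53
```

Peg and scraper triangulation agrees with the text: peg points are about 110–118 mm high, against a stated 120, and the mat scraper is 143 mm long against 173 mm for the other two. Next I'll fit the table pose and zoom in on the scraper choice.

Run:
```python
from h import *
from scipy.optimize import least_squares
np.set_printoptions(precision=1,suppress=True)
im=optics.camera("top"); optics.camera("side")
T=[t["position"] for t in models.spot_point("top","peg1") if t["confidence"]>.25]
S=[t["position"] for t in models.spot_point("side","peg1") if t["confidence"]>.5]
def pegs(v): return [np.array([v[0]+165*np.cos(v[2]+k*np.pi/2+np.pi/4),v[1]+165*np.sin(v[2]+k*np.pi/2+np.pi/4),v[3]]) for k in range(4)]
def near(c,D,v):
    Q=np.array([proj(c,P) for P in pegs(v)]); return np.concatenate([Q[np.argmin(np.linalg.norm(Q-d,axis=1))]-d for d in D])
r=least_squares(lambda v:np.r_[near("top",T,v),near("side",S,v)],[580,83,0,115],loss="soft_l1")
print("table from pegs",r.x,"deg",np.degrees(r.x[2]),r.fun)
# disc outline
def outline(q,z):
    g=models.regions_of("top",q)
    for G in g[:1]:
        m=G["region"].astype(np.uint8); m=cv2.morphologyEx(m,cv2.MORPH_CLOSE,np.ones((5,5)))
        c=max(cv2.findContours(m,cv2.RETR_EXTERNAL,cv2.CHAIN_APPROX_NONE)[0],key=len)[:,0]
        return np.array([onz("top",p,z)[:2] for p in c],np.float32),G["confidence"]
for q,z in(("disc",85),("turntable",85),("mat",2),("tray",60)):
    o=outline(q,z)
    if o is None: print(q,None);continue
    print(q,o[1],cv2.minEnclosingCircle(o[0]),cv2.fitEllipse(o[0]),cv2.minAreaRect(o[0]))
for n in("scraper",):
    for c in("top","side"):
        for t in models.find_in(c,n): print(n,c,t["position"],t["confidence"])
for g in models.regions_of("top","offcut_a1"):
    v,u=np.nonzero(g["region"]); P=np.array([onz("top",(a,b),105)[:2] for a,b in zip(u,v)],np.float32); print("offcut",g["confidence"],cv2.minAreaRect(P))
cv2.imwrite("pics/crop.png",cv2.resize(im[130:320,310:450],None,fx=4,fy=3.15,interpolation=cv2.INTER_CUBIC)[:600])
s=status.read_state(); print(R.from_rotvec(s["orientation"]).as_matrix())
```

```text
table from pegs [575.1  80.5  -0.  113.5] deg -0.49858874824308563 [  -0.1   -0.4    2.5    0.6    0.5    2.4    0.3    1.6 -103.1   -7.
   -2.4   -0.4    2.7   -0.8   -0.1   -0.5   -1.9    3. ]
disc 0.9 ((578.9559936523438, 79.41095733642578), 201.21963500976562) ((580.761962890625, 80.85321807861328), (366.160888671875, 393.00823974609375), 102.75457000732422) ((578.0181884765625, 78.32823181152344), (393.09906005859375, 396.92718505859375), 80.07715606689453)
turntable 0.55 ((578.9126586914062, 79.09675598144531), 200.54153442382812) ((577.2343139648438, 75.40744018554688), (383.73040771484375, 399.7027893066406), 73.66432189941406) ((578.875244140625, 78.92202758789062), (396.43634033203125, 395.89447021484375), 35.6571044921875)
mat 0.66 ((470.60882568359375, -388.3476867675781), 115.9442138671875) ((470.604736328125, -389.6826171875), (146.94374084472656, 239.79010009765625), 90.42845916748047) ((471.32183837890625, -390.3481750488281), (198.56886291503906, 132.52113342285156), 1.0282801389694214)
tray 0.66 ((568.8643798828125, -158.6439208984375), 161.70257568359375) ((561.6672973632812, -172.40792846679688), (187.49197387695312, 325.23211669921875), 85.15217590332031) ((569.3646850585938, -160.2659912109375), (187.81773376464844, 266.8546447753906), 89.77680206298828)
scraper top [417.1, 191.2] 0.97
scraper top [347.6, 194.2] 0.86
scraper top [346.5, 276.2] 0.66
scraper side [317.2, 146.7] 0.79
scraper side [303.9, 169.9] 0.65
scraper side [358.2, 181.3] 0.52
offcut 0.75 ((579.3955688476562, -68.03573608398438), (35.81969451904297, 66.74809265136719), 1.0416098833084106)
[[ 1.   0.3  0. ]
 [ 0.3 -1.  -0. ]
 [ 0.   0.  -1. ]]
```

View pics/crop.png

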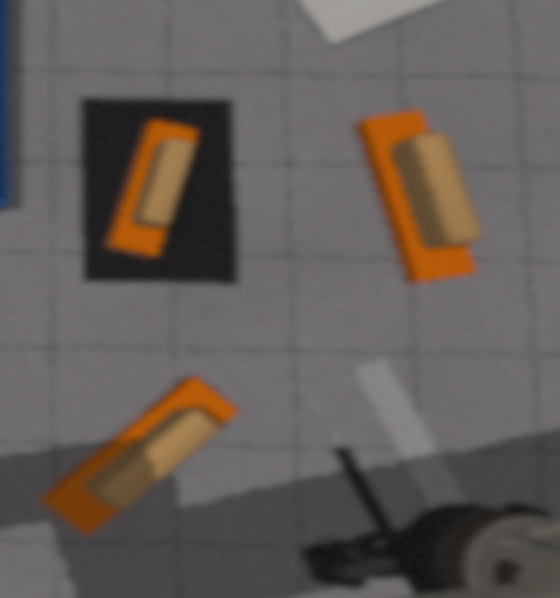

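The crop confirms that the block on the mat is the smallest. The table axis is about (579, 79) and its yaw about 0. I'll write a small helper that turns waypoints into move numbers.

```bash
cat >> h.py <<'E'
def calls(start,way):
    "start, way: x,y,z,yaw(deg) of tool x with the tool down; prints turn z and shift x,y,z per call"
    a=np.array(start,float)
    for w in way:
        w=np.array(w,float); d=w-a; y=np.radians(a[3]); c,s=np.cos(y),np.sin(y)
        print(w,"-> rz %.4f  sh %.3f %.3f %.3f"%(-d[3]/360,(d[0]*c+d[1]*s)/250,(d[0]*s-d[1]*c)/250,-d[2]/250)); a=w
def st():
    s=status.read_state(); M=R.from_rotvec(s["orientation"]).as_matrix()
    print("t%.1f"%s["t"],"pos",np.round(s["position"],1),"yaw %.2f tilt %.2f"%(np.degrees(np.arctan2(M[1,0],M[0,0])),np.degrees(np.arccos(min(1,-M[2,2])))),"q",np.round(s["q"],2),"F",np.round(s["wrist_force"],1),"gap %.1f grip %.0f"%(s["finger_gap"],s["grasp_force"]))
E
python3 - <<'E'
from h import *
im=cv2.cvtColor(optics.camera("top"),cv2.COLOR_BGR2HSV)
for z,lo,hi in((68,(12,60,120),(24,170,255)),):
    m=cv2.inRange(im,lo,hi); n,l,s,_=cv2.connectedComponentsWithStats(m)
    for k in range(1,n):
        if s[k,4]>60:
            v,u=np.nonzero(l==k); print(s[k,4],u.mean(),v.mean(),cv2.minAreaRect(np.array([onz("top",p,z)[:2] for p in zip(u,v)],np.float32)))
calls((139.5,-480.1,253.3,16.2),[(305,-430,253,-15.2),(472,-381,160,-15.2),(472,-381,52,-15.2)])
E
```

```text
336 421.5416666666667 189.22619047619048 ((468.4940490722656, -605.5861206054688), (120.05752563476562, 31.89573860168457), 14.269103050231934)
205 350.8439024390244 186.90243902439025 ((470.682373046875, -376.63214111328125), (27.203712463378906, 89.18280792236328), 74.32923126220703)
208 354.7692307692308 269.72596153846155 ((207.14842224121094, -383.5010681152344), (30.277828216552734, 71.55963134765625), 44.59001159667969)
87 508.2183908045977 376.08045977011494 ((-97.31287384033203, -844.7914428710938), (17.174819946289062, 46.011409759521484), 89.95379638671875)
[ 305.  -430.   253.   -15.2] -> rz 0.0872  sh 0.692 -0.008 0.001
[ 472.  -381.   160.   -15.2] -> rz -0.0000  sh 0.593 -0.364 0.372
[ 472.  -381.    52.   -15.2] -> rz -0.0000  sh 0.000 -0.000 0.432
```

>>> play_rows(plan=[[0, 0, 0.0872, 0.692, -0.008, 0, 0], [0, 0, 0.0872, 0.692, -0.008, 0, 0], [0, 0, 0.0872, 0.692, -0.008, 0, 0], [0, 0, 0.0872, 0.692, -0.008, 0, 0], [0, 0, 0.0872, 0.692, -0.008, 0, 0]])

```text
t: 2.12
position: [307.8, -428.9, 253.3]
orientation: [-3.113, 0.421, -0.002]
wrist_force: [-0.2, 0.6, 0.2]
finger_gap: 85.4
grasp_force: 0.0
```

```bash
python3 -c "
from h import *
st(); calls((305,-430,253,-15.2),[(471,-380,160,-15.5),(471,-380,52,-15.5)])"
```

```text
t2.1 pos [ 307.8 -428.9  253.3] yaw -15.40 tilt 0.06 q [-0.95  0.3   0.08  1.35  0.    2.46] F [-0.2  0.6  0.2] gap 85.4 grip 0
[ 471.  -380.   160.   -15.5] -> rz 0.0008  sh 0.588 -0.367 0.372
[ 471.  -380.    52.   -15.5] -> rz -0.0000  sh 0.000 -0.000 0.432
```

>>> play_rows(plan=[[0, 0, -0.0994, 0.588, -0.367, 0, 0], [0, 0, -0.0994, 0.588, -0.367, 0, 0], [0, 0, -0.0994, 0.588, -0.367, 0, 0], [0, 0, -0.0994, 0.588, -0.367, 0, 0], [0, 0, -0.0994, 0.588, -0.367, 0, 0]])

```text
t: 2.53
position: [476.8, -377.2, 252.3]
orientation: [-3.087, -0.581, -0.004]
wrist_force: [0.3, -1.0, 0.0]
finger_gap: 85.5
grasp_force: 0.0
```

>>> play_rows(plan=[[0, 0, -0.0994, 0, 0, 0, 0], [0, 0, -0.0994, 0, 0, 0, 0], [0, 0, -0.0994, 0, 0, 0, 0], [0, 0, -0.0994, 0, 0, 0, 0], [0, 0, -0.0994, 0, 0, 0, 0]])

```text
t: 2.95
position: [471.1, -379.8, 253.1]
orientation: [-2.764, -1.493, 0.0]
wrist_force: [-0.1, 0.4, -0.0]
finger_gap: 85.6
grasp_force: 0.0
```

>>> play_rows(plan=[[0, 0, -0.0994, 0, 0, 0, 0], [0, 0, -0.0994, 0, 0, 0, 0], [0, 0, -0.0994, 0, 0, 0, 0], [0, 0, -0.0994, 0, 0, 0, 0], [0, 0, -0.0994, 0, 0, 0, 0]])

```text
t: 3.37
position: [471.0, -379.9, 253.2]
orientation: [-2.172, -2.269, 0.0]
wrist_force: [-0.7, -0.4, -0.0]
finger_gap: 85.2
grasp_force: 0.0
```

>>> play_rows(plan=[[0, 0, -0.0994, 0, 0, 0, 0], [0, 0, -0.0994, 0, 0, 0, 0], [0, 0, -0.0994, 0, 0, 0, 0], [0, 0, -0.0994, 0, 0, 0, 0], [0, 0, -0.0994, 0, 0, 0, 0]])

```text
t: 3.78
position: [471.0, -379.9, 253.2]
orientation: [-1.37, -2.827, -0.0]
wrist_force: [0.5, 0.7, 0.4]
finger_gap: 85.2
grasp_force: 0.0
```

>>> play_rows(plan=[[0, 0, -0.0994, 0, 0, 0, 0], [0, 0, -0.0994, 0, 0, 0, 0], [0, 0, -0.0994, 0, 0, 0, 0], [0, 0, -0.0994, 0, 0, 0, 0], [0, 0, -0.0994, 0, 0, 0, 0]])

```text
t: 4.2
position: [471.0, -379.9, 253.2]
orientation: [-0.435, -3.111, -0.0]
wrist_force: [-0.2, 0.4, 0.4]
finger_gap: 86.0
grasp_force: 0.0
```

Run:
```python
from h import *
st(); p=status.read_state(); M=R.from_rotvec(p["orientation"]).as_matrix()
print([ (r[0],r[1]) for r in orange("top",22)])
calls((*p["position"],np.degrees(np.arctan2(M[1,0],M[0,0]))),[(471,-380,160,164.5),(471,-380,52,164.5)])
```

```text
t4.2 pos [ 471.  -379.9  253.2] yaw 164.08 tilt 0.01 q [-0.68  0.45  0.31  1.43 -0.   -0.4 ] F [-0.2  0.4  0.4] gap 86.0 grip 0
[(np.int32(76), ((488.44647216796875, -368.8482971191406), (11.101341247558594, 81.15164947509766), 74.56429290771484)), (np.int32(131), ((395.1571350097656, -613.766357421875), (29.60422706604004, 51.36842346191406), 12.251832008361816))]
[ 471.  -380.   160.   164.5] -> rz -0.0012  sh -0.000 -0.000 0.373
[ 471.  -380.    52.   164.5] -> rz -0.0000  sh 0.000 0.000 0.432
```

>>> play_rows(plan=[[0, 0, -0.0012, 0, 0, 0.15, 0], [0, 0, -0.0012, 0, 0, 0.3, 0], [0, 0, -0.0012, 0, 0, 0.45, 0], [0, 0, -0.0012, 0, 0, 0.55, 0], [0, 0, -0.0012, 0, 0, 0.6, 0]])

```text
t: 4.67
position: [468.7, -378.0, 98.6]
orientation: [-0.436, -3.105, -0.006]
wrist_force: [-0.3, 0.0, 0.7]
finger_gap: 85.4
grasp_force: 0.0
```

>>> play_rows(plan=[[0, 0, 0, 0, 0, 0.06, 0], [0, 0, 0, 0, 0, 0.12, 0], [0, 0, 0, 0, 0, 0.17, 0], [0, 0, 0, 0, 0, 0.205, 0], [0, 0, 0, 0, 0, 0.205, 0]])

```text
t: 5.08
position: [469.7, -378.9, 49.7]
orientation: [-0.435, -3.108, -0.003]
wrist_force: [-0.2, 0.2, 0.7]
finger_gap: 85.1
grasp_force: 0.0
```

>>> play_rows(plan=[[0, 0, 0, 0, 0, 0, 0.3], [0, 0, 0, 0, 0, 0, 0.6], [0, 0, 0, 0, 0, 0, 0.8], [0, 0, 0, 0, 0, 0, 1], [0, 0, 0, 0, 0, 0, 1]], force=100)

```text
t: 5.5
position: [471.4, -380.4, 53.0]
orientation: [0.433, 3.11, -0.002]
wrist_force: [-0.8, -1.7, 2.6]
finger_gap: 25.4
grasp_force: 1.9
```

>>> play_rows(plan=[[0, 0, 0, 0, 0, 0, 1], [0, 0, 0, 0, 0, 0, 1], [0, 0, 0, 0, 0, 0, 1], [0, 0, 0, 0, 0, 0, 1], [0, 0, 0, 0, 0, 0, 1]])

```text
t: 5.92
position: [471.5, -380.5, 53.0]
orientation: [0.433, 3.11, -0.002]
wrist_force: [0.2, -0.8, 6.0]
finger_gap: 22.6
grasp_force: 98.4
```

Run:
```python
from h import *
st()
```

```text
t5.9 pos [ 471.5 -380.5   53. ] yaw 164.15 tilt 0.11 q [-0.68  0.6  -0.    0.97 -0.   -0.4 ] F [ 0.2 -0.8  6. ] gap 22.6 grip 98
```

Run:
```python
from h import *
im=cv2.resize(cv2.imread("pics/top0.png"),(512,384),interpolation=cv2.INTER_AREA)
hsv=cv2.cvtColor(im,cv2.COLOR_BGR2HSV); m=cv2.inRange(hsv,(0,70,20),(14,220,170)); n,l,s,_=cv2.connectedComponentsWithStats(m)
T=np.array([579,79.2])
for k in range(1,n):
    if s[k,4]>40 and s[k,0]<300:
        v,u=np.nonzero(l==k); P=np.array([onz("top",p,100)[:2] for p in zip(u,v)])-T
        if np.linalg.norm(P.mean(0))<200: print(s[k,4],"mean",P.mean(0).round(),"x",P[:,0].min().round(),P[:,0].max().round(),"y",P[:,1].min().round(),P[:,1].max().round())
calls((471,-380,52,164.15),[(471,-380,252,164.15),(540,-195,260,180),(579,-6,260,180),(579,-6,150,180),(579,-6,137,180)])
```

```text
162 mean [ 39. 155.] x 24.0 54.0 y 124.0 185.0
136 mean [  42. -150.] x 27.0 56.0 y -180.0 -119.0
601 mean [2. 4.] x -45.0 47.0 y -38.0 46.0
151 mean [   2. -145.] x -10.0 14.0 y -175.0 -117.0
134 mean [-40. 151.] x -54.0 -25.0 y 120.0 181.0
169 mean [-155.   41.] x -183.0 -126.0 y 27.0 55.0
165 mean [-157.   -1.] x -188.0 -128.0 y -14.0 13.0
[ 471.   -380.    252.    164.15] -> rz -0.0000  sh 0.000 0.000 -0.800
[ 540. -195.  260.  180.] -> rz -0.0440  sh -0.063 0.787 -0.032
[579.  -6. 260. 180.] -> rz -0.0000  sh -0.156 0.756 -0.000
[579.  -6. 150. 180.] -> rz -0.0000  sh 0.000 0.000 0.440
[579.  -6. 137. 180.] -> rz -0.0000  sh 0.000 0.000 0.052
```

>>> play_rows(plan=[[0, 0, 0, 0, 0, -0.05, 1], [0, 0, 0, 0, 0, -0.15, 1], [0, 0, 0, 0, 0, -0.3, 1], [0, 0, 0, 0, 0, -0.46, 1], [0, 0, 0, 0, 0, -0.6, 1]])

```text
t: 6.33
position: [470.4, -379.3, 202.9]
orientation: [-0.432, -3.11, -0.002]
wrist_force: [1.0, -0.7, -1.5]
finger_gap: 22.9
grasp_force: 97.9
```

Run:
```python
from h import *
st()
cv2.imwrite("pics/side1.png",cv2.resize(optics.camera("side")[60:260,200:456],(800,600)))
print([r for r in orange("side",125)])
```

```text
t6.3 pos [ 470.4 -379.3  202.9] yaw 164.17 tilt 0.12 q [-0.68  0.47  0.21  1.31  0.   -0.4 ] F [ 1.  -0.7 -1.5] gap 22.9 grip 98
[(np.int32(81), ((541.4464111328125, -456.38525390625), (28.80174446105957, 130.8971405029297), 71.13431549072266))]
```

View pics/side1.png

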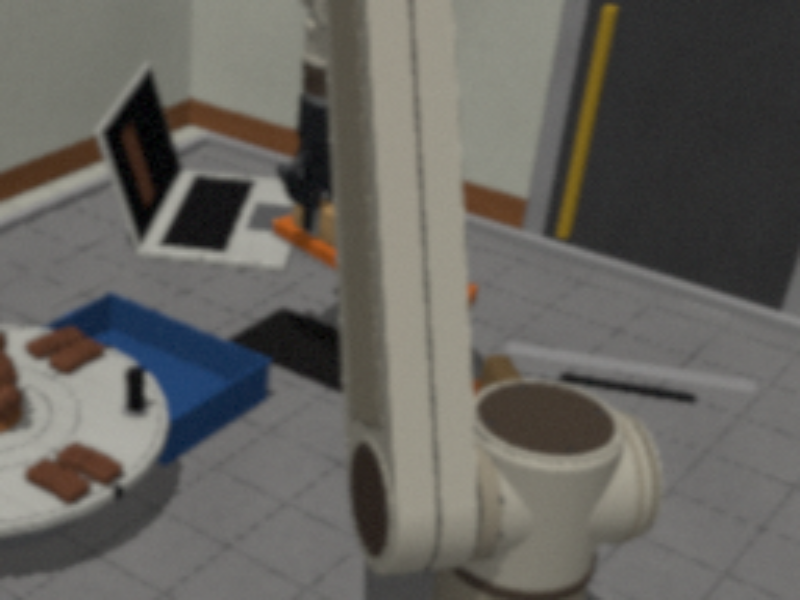

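The scraper is held level, at about (305,235) in the crop. The inner ends of the a-lot lie at radius 117 mm or more, so I can set the scraper down at a radius of about 87 mm.

>>> play_rows(plan=[[0, 0, -0.01, -0.01, 0.1, -0.1, 1], [0, 0, -0.02, -0.025, 0.25, -0.2, 1], [0, 0, -0.03, -0.04, 0.41, -0.23, 1], [0, 0, -0.044, -0.052, 0.57, -0.23, 1], [0, 0, -0.044, -0.063, 0.73, -0.23, 1]])

```text
t: 6.85
position: [536.1, -207.0, 258.9]
orientation: [0.003, -3.141, -0.001]
wrist_force: [0.7, -0.4, -3.0]
finger_gap: 23.0
grasp_force: 98.4
```

Run:
```python
from h import *
st(); p=status.read_state(); M=R.from_rotvec(p["orientation"]).as_matrix()
calls((*p["position"],np.degrees(np.arctan2(M[1,0],M[0,0]))%360),[(582,-8,260,180),(582,-8,150,180),(582,-8,137,180)])
```

```text
t6.8 pos [ 536.1 -207.   258.9] yaw -179.89 tilt 0.05 q [-0.37  0.39  0.23  1.41  0.   -0.37] F [ 0.7 -0.4 -3. ] gap 23.0 grip 98
[582.  -8. 260. 180.] -> rz 0.0003  sh -0.185 0.796 -0.005
[582.  -8. 150. 180.] -> rz -0.0000  sh 0.000 0.000 0.440
[582.  -8. 137. 180.] -> rz -0.0000  sh 0.000 0.000 0.052
```

>>> play_rows(plan=[[0, 0, 0, -0.037, 0.16, 0, 1], [0, 0, 0, -0.074, 0.32, 0, 1], [0, 0, 0, -0.111, 0.48, 0, 1], [0, 0, 0, -0.148, 0.64, 0, 1], [0, 0, 0, -0.185, 0.8, 0, 1]])

```text
t: 7.27
position: [581.4, -6.5, 257.5]
orientation: [0.0, -3.138, -0.0]
wrist_force: [0.2, 0.4, -2.3]
finger_gap: 22.8
grasp_force: 98.4
```

>>> play_rows(plan=[[0, 0, 0, 0, 0, 0, 1], [0, 0, 0, 0, 0, 0, 1], [0, 0, 0, 0, 0, 0, 1]])

```text
t: 7.52
position: [581.4, -8.4, 257.9]
orientation: [0.002, -3.138, 0.001]
wrist_force: [-0.1, -1.1, -1.9]
finger_gap: 23.3
grasp_force: 98.8
```

Run:
```python
from h import *
st(); p=status.read_state(); M=R.from_rotvec(p["orientation"]).as_matrix()
calls((*p["position"],np.degrees(np.arctan2(M[1,0],M[0,0]))%360),[(582,-8,150,180),(582,-8,137.5,180),(582,-130,137.5,180)])
cv2.imwrite("pics/top2.png",cv2.resize(optics.camera("top")[60:252,120:376],(800,600)))
print([r for r in orange("top",230)])
```

```text
t7.5 pos [581.4  -8.4 257.9] yaw -179.94 tilt 0.19 q [-0.01  0.41  0.25  1.42 -0.   -0.02] F [-0.1 -1.1 -1.9] gap 23.3 grip 99
[582.  -8. 150. 180.] -> rz 0.0002  sh -0.002 0.002 0.431
[582.   -8.  137.5 180. ] -> rz -0.0000  sh 0.000 0.000 0.050
[ 582.  -130.   137.5  180. ] -> rz -0.0000  sh -0.000 -0.488 -0.000
[(np.int32(449), ((434.2724914550781, -514.2698974609375), (146.80560302734375, 43.656585693359375), 12.58735179901123)), (np.int32(410), ((203.25460815429688, -316.7954406738281), (41.425559997558594, 146.52403259277344), 45.65658950805664))]
```

View pics/top2.png

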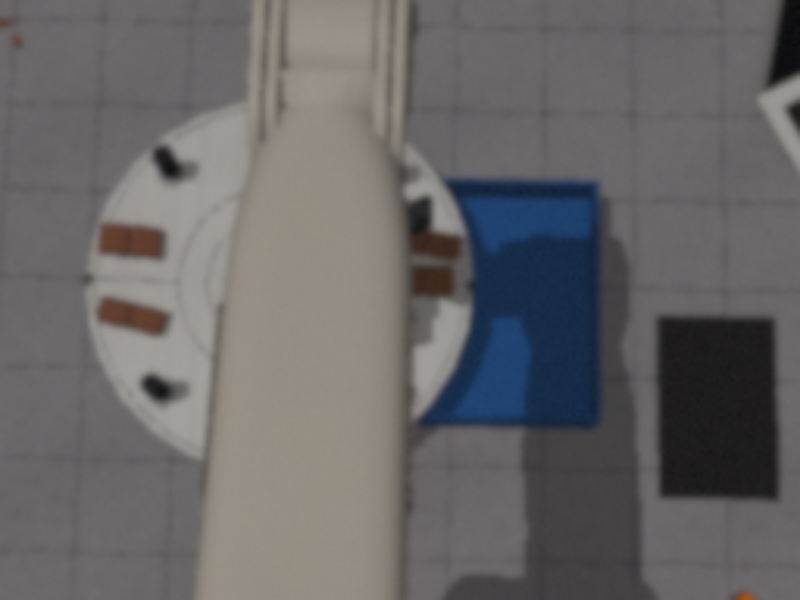

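The arm hides the scraper in the top view. The a-offcuts at (435,244) and (432,281) are still in place. I'll descend gently.

>>> play_rows(plan=[[0, 0, 0, 0, 0, 0.1, 1], [0, 0, 0, 0, 0, 0.2, 1], [0, 0, 0, 0, 0, 0.3, 1], [0, 0, 0, 0, 0, 0.4, 1], [0, 0, 0, 0, 0, 0.41, 1]])

```text
t: 8.03
position: [578.4, -10.5, 151.8]
orientation: [-0.005, -3.132, -0.0]
wrist_force: [-1.9, -0.0, -3.2]
finger_gap: 22.8
grasp_force: 98.6
```

>>> play_rows(plan=[[0, 0, 0, 0, 0, 0.02, 1], [0, 0, 0, 0, 0, 0.04, 1], [0, 0, 0, 0, 0, 0.06, 1], [0, 0, 0, 0, 0, 0.066, 1], [0, 0, 0, 0, 0, 0.066, 1]])

```text
t: 8.45
position: [582.5, -8.8, 141.1]
orientation: [0.0, 3.141, -0.0]
wrist_force: [0.0, -0.4, -1.9]
finger_gap: 23.3
grasp_force: 98.6
```

Run:
```python
from h import *
st(); cv2.imwrite("pics/side2.png",cv2.resize(optics.camera("side")[130:280,110:310],(800,600)))
```

```text
t8.4 pos [582.5  -8.8 141.1] yaw 179.99 tilt 0.06 q [-0.02  0.47  0.04  1.14 -0.   -0.01] F [ 0.  -0.4 -1.9] gap 23.3 grip 99
```

View pics/side2.png

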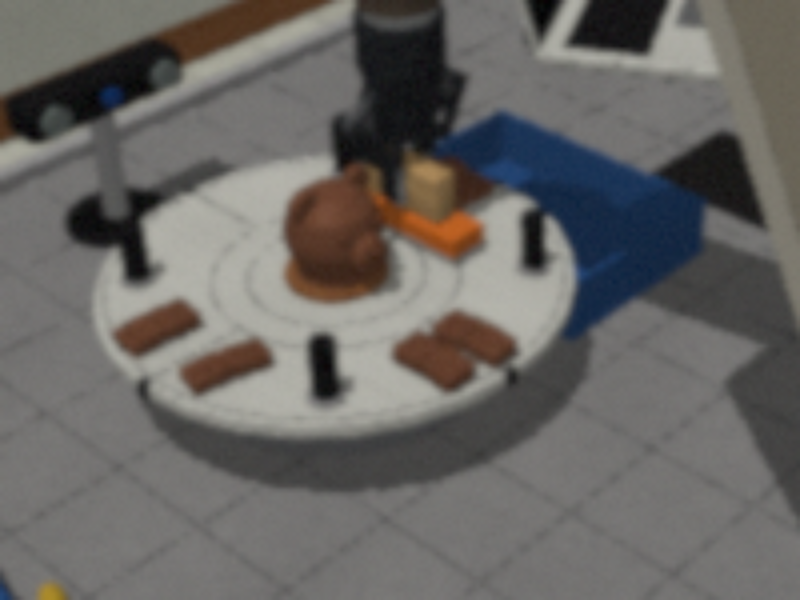

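The scraper hovers between the bear and the a-lot, at about (430,215) and clear of both. I'll lower it to the disc and push.

>>> play_rows(plan=[[0, 0, 0, 0, 0, 0.008, 1], [0, 0, 0, 0, 0, 0.016, 1], [0, 0, 0, 0, 0, 0.018, 1], [0, 0, 0, 0, 0, 0.018, 1]])

```text
t: 8.83
position: [582.2, -8.5, 136.1]
orientation: [-0.0, 3.141, 0.0]
wrist_force: [-0.8, -0.3, -1.5]
finger_gap: 23.1
grasp_force: 98.9
```

>>> play_rows(plan=[[0, 0, 0, 0, -0.04, 0, 1], [0, 0, 0, 0, -0.08, 0, 1], [0, 0, 0, 0, -0.12, 0, 1], [0, 0, 0, 0, -0.16, 0, 1], [0, 0, 0, 0, -0.2, 0, 1]])

```text
t: 9.25
position: [582.2, -60.1, 136.1]
orientation: [0.001, 3.141, 0.0]
wrist_force: [0.4, 0.9, -1.5]
finger_gap: 23.3
grasp_force: 98.7
```

>>> play_rows(plan=[[0, 0, 0, 0, -0.04, 0, 1], [0, 0, 0, 0, -0.08, 0, 1], [0, 0, 0, 0, -0.12, 0, 1], [0, 0, 0, 0, -0.16, 0, 1], [0, 0, 0, 0, -0.205, 0, 1]])

```text
t: 9.67
position: [582.2, -111.0, 136.1]
orientation: [-0.0, 3.142, -0.0]
wrist_force: [0.7, 0.5, -2.3]
finger_gap: 23.3
grasp_force: 98.7
```

>>> play_rows(plan=[[0, 0, 0, 0, 0, 0, 1], [0, 0, 0, 0, 0, 0, 1]])

```text
t: 9.83
position: [582.2, -110.9, 136.0]
orientation: [0.002, 3.142, -0.0]
wrist_force: [0.3, -1.2, -1.3]
finger_gap: 22.8
grasp_force: 98.7
```

Run:
```python
from h import *
st(); a=optics.camera("side")[130:280,110:310]; b=optics.camera("top")[70:220,200:400]
cv2.imwrite("pics/w1.png",np.vstack([cv2.resize(a,(400,300)),cv2.resize(b,(400,300))]))
```

```text
t9.8 pos [ 582.2 -110.9  136. ] yaw 179.91 tilt 0.02 q [-0.19  0.49  0.06  1.14 -0.   -0.19] F [ 0.3 -1.2 -1.3] gap 22.8 grip 99
```

View pics/w1.png

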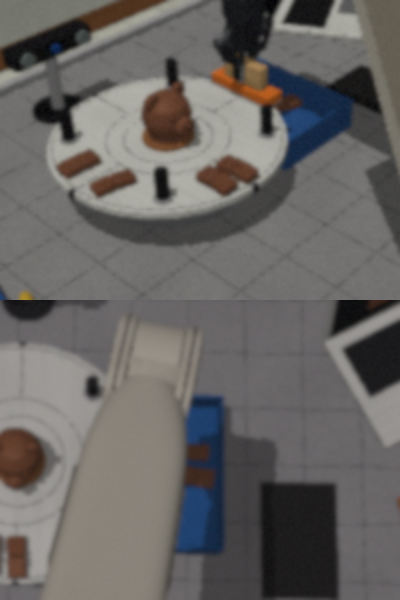

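Both a-offcuts lie in the tray, at about (199,452) and (200,478) in the lower panel. Next I'll lift and go round to the robot side of peg1, to push it with the scraper's end face held above the offcuts.

>>> play_rows(plan=[[0, 0, 0, 0, 0, -0.1, 1], [0, 0, 0, 0, 0, -0.22, 1], [0, 0, 0, 0, 0, -0.29, 1], [0, 0, 0, 0.12, 0.03, -0.29, 1], [0, 0, 0, 0.26, 0.07, -0.29, 1]])

```text
t: 10.35
position: [519.5, -92.2, 209.9]
orientation: [-0.001, 3.136, -0.001]
wrist_force: [-0.3, 0.5, -1.3]
finger_gap: 22.9
grasp_force: 98.8
```

>>> play_rows(plan=[[0, 0, 0, 0.14, 0.04, 0, 1], [0, 0, 0, 0.28, 0.08, 0, 1], [0, 0, 0, 0.42, 0.13, 0, 1], [0, 0, 0, 0.55, 0.18, 0, 1], [0, 0, 0, 0.61, 0.2, 0, 1]])

```text
t: 10.77
position: [359.8, -40.7, 208.0]
orientation: [0.003, -3.138, -0.002]
wrist_force: [-0.6, 0.6, -2.2]
finger_gap: 23.0
grasp_force: 98.8
```

>>> play_rows(plan=[[0, 0, 0, 0, 0, 0.04, 1], [0, 0, 0, 0, 0, 0.08, 1], [0, 0, 0, 0, 0, 0.12, 1], [0, 0, 0, 0, 0, 0.12, 1], [0, 0, 0, 0, 0, 0.12, 1]])

```text
t: 11.18
position: [364.2, -41.9, 178.5]
orientation: [0.002, -3.141, -0.0]
wrist_force: [-0.1, -0.6, -0.8]
finger_gap: 23.1
grasp_force: 98.8
```

Run:
```python
from h import *
from h import *
st(); a=optics.camera("side")[110:290,110:350]; b=optics.camera("top")[60:240,140:380]
cv2.imwrite("pics/p1.png",np.vstack([cv2.resize(a,(400,300)),cv2.resize(b,(400,300))]))
s=status.read_state()["position"]
C=np.array([579,79.]); print([((C+165*np.array([np.cos(np.radians(f)),np.sin(np.radians(f))])-[81,0]-s[:2])*[-1,1]/250).round(3).tolist() for f in(-135,-127,-119,-111,-103,-95,-87,-79)])
```

```text
t11.2 pos [364.2 -41.9 178.5] yaw -179.93 tilt 0.06 q [-0.11  0.03 -0.45  1.1   0.   -0.12] F [-0.1 -0.6 -0.8] gap 23.1 grip 99
[[-0.065, 0.018], [-0.135, -0.042], [-0.212, -0.092], [-0.295, -0.131], [-0.383, -0.158], [-0.474, -0.173], [-0.566, -0.174], [-0.658, -0.163]]
```

View pics/p1.png

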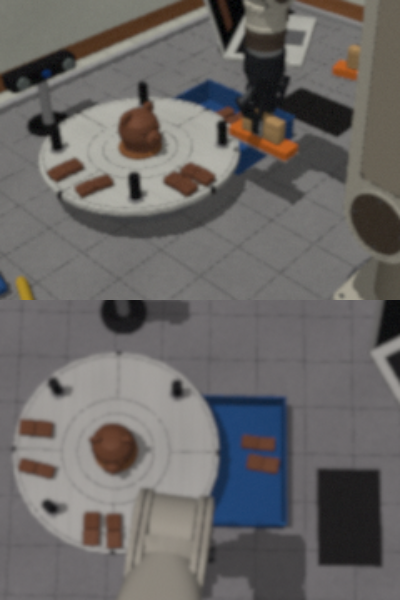

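Both a-pieces are in the tray at (258,443) and (262,464) in the lower panel. The disc has not moved, and the scraper stands before peg1. I'll lower it 16 mm and push along the arc.

>>> play_rows(plan=[[0, 0, 0, 0, 0, 0.03, 1], [0, 0, 0, 0, 0, 0.066, 1], [0, 0, 0, 0, 0, 0.066, 1], [0, 0, 0, 0, 0, 0.066, 1]], force=120)

```text
t: 11.62
position: [364.4, -42.4, 161.7]
orientation: [0.0, -3.14, -0.0]
wrist_force: [-0.3, -0.5, -1.6]
finger_gap: 22.6
grasp_force: 117.4
```

>>> play_rows(plan=[[0, 0, 0, -0.04, 0, 0, 1], [0, 0, 0, -0.065, 0, 0, 1], [0, 0, 0, -0.1, -0.02, 0, 1], [0, 0, 0, -0.135, -0.042, 0, 1], [0, 0, 0, -0.175, -0.067, 0, 1]])

```text
t: 12.03
position: [404.8, -60.6, 161.3]
orientation: [-0.002, -3.132, 0.006]
wrist_force: [-10.6, -4.5, 2.0]
finger_gap: 22.7
grasp_force: 118.4
```

>>> play_rows(plan=[[0, 0, 0, -0.037, -0.025, 0, 1], [0, 0, 0, -0.078, -0.045, 0, 1], [0, 0, 0, -0.12, -0.064, 0, 1], [0, 0, 0, -0.164, -0.079, 0, 1], [0, 0, 0, -0.208, -0.091, 0, 1]])

```text
t: 12.45
position: [456.2, -84.2, 160.3]
orientation: [-0.005, -3.13, 0.007]
wrist_force: [-10.7, -6.3, -1.8]
finger_gap: 22.9
grasp_force: 117.9
```

Run:
```python
from h import *
st(); a=optics.camera("side")[110:290,110:350]
cv2.imwrite("pics/p2.png",cv2.resize(a,(640,480)))
```

```text
t12.4 pos [456.2 -84.2 160.3] yaw 179.82 tilt 0.73 q [-0.18  0.24 -0.24  1.09 -0.01 -0.18] F [-10.7  -6.3  -1.8] gap 22.9 grip 118
```

View pics/p2.png

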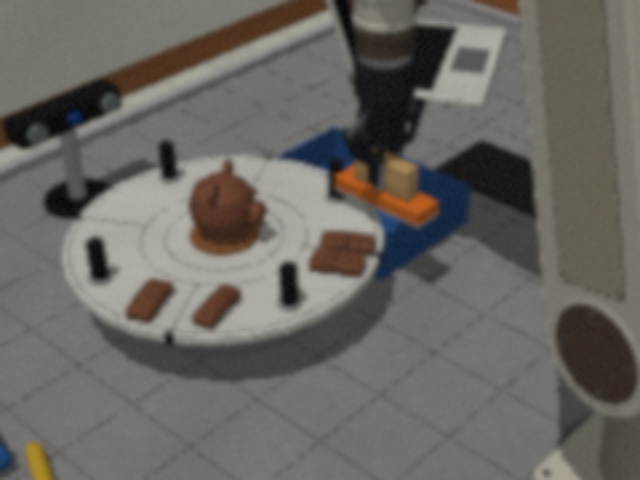

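The disc is turning about 30° along, with the scraper level and its end on the peg at (338,178). I'll continue past halfway.

>>> play_rows(plan=[[0, 0, 0, -0.046, -0.008, 0, 1], [0, 0, 0, -0.091, -0.012, 0, 1], [0, 0, 0, -0.137, -0.014, 0, 1], [0, 0, 0, -0.183, -0.014, 0, 1], [0, 0, 0, -0.22, -0.012, 0, 1]])

```text
t: 12.92
position: [516.7, -85.3, 161.7]
orientation: [-0.001, -3.141, -0.0]
wrist_force: [-0.3, -0.6, -1.4]
finger_gap: 22.8
grasp_force: 117.8
```

>>> play_rows(plan=[[0, 0, 0, -0.04, 0.005, 0, 1], [0, 0, 0, -0.04, 0.005, 0, 1], [0, 0, 0, -0.04, 0.005, 0, 1], [0, 0, 0, -0.04, 0.005, 0, 1], [0, 0, 0, -0.04, 0.005, 0, 1]])

```text
t: 13.33
position: [525.1, -83.5, 162.1]
orientation: [0.0, -3.141, -0.0]
wrist_force: [-0.9, 0.9, -1.7]
finger_gap: 22.8
grasp_force: 117.8
```

>>> play_rows(plan=[[0, 0, 0, 0, 0, 0, 1], [0, 0, 0, 0, 0, 0, 1], [0, 0, 0, 0, 0, 0, 1], [0, 0, 0, 0, 0, 0, 1], [0, 0, 0, 0, 0, 0, 1]])

```text
t: 13.75
position: [525.4, -83.7, 162.2]
orientation: [-0.0, 3.141, -0.0]
wrist_force: [-0.2, -0.1, -2.5]
finger_gap: 22.5
grasp_force: 117.8
```

Run:
```python
from h import *
st(); a=optics.camera("side")[110:290,110:350]; b=optics.camera("top")[60:240,140:380]
cv2.imwrite("pics/p3.png",np.vstack([cv2.resize(a,(400,300)),cv2.resize(b,(400,300))]))
```

```text
t13.8 pos [525.4 -83.7 162.2] yaw -180.00 tilt 0.01 q [-0.16  0.36 -0.07  1.14 -0.   -0.16] F [-0.2 -0.1 -2.5] gap 22.5 grip 118
```

View pics/p3.png

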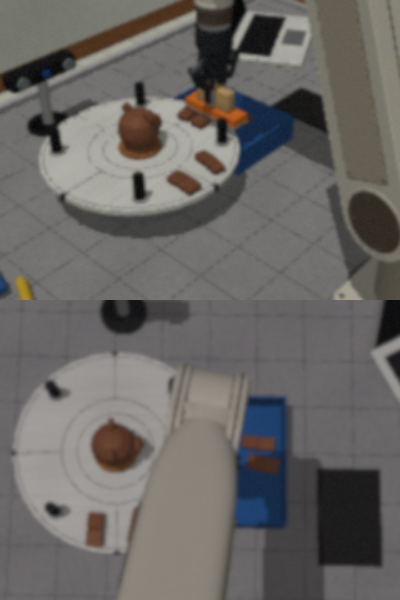

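One click done: b at the tray side, c on the robot side at (95,528) in the lower panel. I'll repeat the wipe with the scraper centred at x≈567.

>>> play_rows(plan=[[0, 0, 0, 0, 0, -0.1, 1], [0, 0, 0, 0, 0, -0.22, 1], [0, 0, 0, 0, 0, -0.34, 1], [0, 0, 0, -0.04, 0.08, -0.4, 1], [0, 0, 0, -0.1, 0.2, -0.4, 1]])

```text
t: 14.27
position: [552.2, -35.5, 267.4]
orientation: [0.007, 3.133, -0.003]
wrist_force: [1.3, 0.0, -1.6]
finger_gap: 22.6
grasp_force: 117.8
```

>>> play_rows(plan=[[0, 0, 0, -0.066, 0.102, 0, 1], [0, 0, 0, -0.066, 0.102, 0, 1], [0, 0, 0, -0.066, 0.102, 0, 1], [0, 0, 0, -0.066, 0.102, 0, 1]])

```text
t: 14.6
position: [566.5, -8.2, 261.6]
orientation: [0.001, -3.14, 0.001]
wrist_force: [0.2, 0.1, -3.0]
finger_gap: 22.5
grasp_force: 118.1
```

```bash
python3 -c "
from h import *
st(); p=status.read_state()['position']; calls((*p,180),[(567,-8,150,180),(567,-8,136,180)])"
```

```text
t14.6 pos [566.5  -8.2 261.6] yaw -179.97 tilt 0.09 q [-0.01  0.37  0.21  1.41 -0.   -0.01] F [ 0.2  0.1 -3. ] gap 22.5 grip 118
[567.  -8. 150. 180.] -> rz -0.0000  sh -0.002 0.001 0.446
[567.  -8. 136. 180.] -> rz -0.0000  sh 0.000 0.000 0.056
```

>>> play_rows(plan=[[0, 0, 0, 0, 0, 0.1, 1], [0, 0, 0, 0, 0, 0.2, 1], [0, 0, 0, 0, 0, 0.3, 1], [0, 0, 0, 0, 0, 0.4, 1], [0, 0, 0, 0, 0, 0.44, 1]])

```text
t: 15.02
position: [564.0, -9.3, 148.4]
orientation: [-0.003, -3.135, 0.0]
wrist_force: [-1.2, -0.7, -2.8]
finger_gap: 22.8
grasp_force: 118.2
```

>>> play_rows(plan=[[0, 0, 0, 0, 0, 0.02, 1], [0, 0, 0, 0, 0, 0.04, 1], [0, 0, 0, 0, 0, 0.058, 1], [0, 0, 0, 0, 0, 0.062, 1], [0, 0, 0, 0, 0, 0.062, 1]])

```text
t: 15.43
position: [567.5, -8.2, 137.4]
orientation: [0.0, 3.14, -0.0]
wrist_force: [0.3, -0.1, -2.0]
finger_gap: 22.6
grasp_force: 118.1
```

>>> play_rows(plan=[[0, 0, 0, 0, -0.04, 0, 1], [0, 0, 0, 0, -0.08, 0, 1], [0, 0, 0, 0, -0.12, 0, 1], [0, 0, 0, 0, -0.16, 0, 1], [0, 0, 0, 0, -0.2, 0, 1]])

```text
t: 15.85
position: [567.0, -59.5, 136.9]
orientation: [0.001, 3.141, -0.0]
wrist_force: [-0.3, 2.5, -2.1]
finger_gap: 23.0
grasp_force: 118.2
```

>>> play_rows(plan=[[0, 0, 0, 0, -0.04, 0, 1], [0, 0, 0, 0, -0.08, 0, 1], [0, 0, 0, 0, -0.12, 0, 1], [0, 0, 0, 0, -0.16, 0, 1], [0, 0, 0, 0, -0.207, 0, 1]])

```text
t: 16.27
position: [566.8, -111.1, 136.4]
orientation: [0.0, -3.141, 0.001]
wrist_force: [0.1, 1.1, -1.8]
finger_gap: 22.9
grasp_force: 118.2
```

>>> play_rows(plan=[[0, 0, 0, 0, 0, 0, 1], [0, 0, 0, 0, 0, 0, 1]])

```text
t: 16.43
position: [566.8, -110.8, 136.4]
orientation: [-0.002, -3.141, -0.0]
wrist_force: [0.0, -0.0, -2.4]
finger_gap: 23.1
grasp_force: 118.1
```

Run:
```python
from h import *
st(); p=status.read_state()["position"]; calls((*p,180),[(*p[:2],209,180),(364,-42,209,180)])
```

```text
t16.4 pos [ 566.8 -110.8  136.4] yaw 179.91 tilt 0.02 q [-0.19  0.47  0.02  1.12  0.   -0.19] F [ 0.  -0.  -2.4] gap 23.1 grip 118
[ 566.82809048 -110.79138391  209.          180.        ] -> rz -0.0000  sh 0.000 0.000 -0.290
[364. -42. 209. 180.] -> rz -0.0000  sh 0.811 0.275 -0.000
```

Now to the next peg, as before, then check that b is in the tray.

>>> play_rows(plan=[[0, 0, 0, 0, 0, -0.1, 1], [0, 0, 0, 0, 0, -0.22, 1], [0, 0, 0, 0, 0, -0.29, 1], [0, 0, 0, 0.1, 0.03, -0.29, 1], [0, 0, 0, 0.24, 0.07, -0.29, 1]])

```text
t: 16.85
position: [509.9, -92.4, 210.6]
orientation: [-0.001, 3.135, -0.001]
wrist_force: [-0.0, 0.1, -1.0]
finger_gap: 22.7
grasp_force: 118.1
```

>>> play_rows(plan=[[0, 0, 0, 0.14, 0.04, 0, 1], [0, 0, 0, 0.28, 0.09, 0, 1], [0, 0, 0, 0.42, 0.14, 0, 1], [0, 0, 0, 0.54, 0.19, 0, 1], [0, 0, 0, 0.571, 0.205, 0, 1]])

```text
t: 17.27
position: [358.7, -39.4, 208.5]
orientation: [0.003, -3.137, -0.002]
wrist_force: [-1.1, 0.4, -2.0]
finger_gap: 22.7
grasp_force: 118.1
```

>>> play_rows(plan=[[0, 0, 0, 0, 0, 0, 1], [0, 0, 0, 0, 0, 0, 1], [0, 0, 0, 0, 0, 0, 1]])

```text
t: 17.52
position: [365.8, -41.3, 209.6]
orientation: [-0.001, 3.139, -0.001]
wrist_force: [-0.1, -0.3, -1.9]
finger_gap: 22.7
grasp_force: 118.1
```

Run:
```python
from h import *
st(); a=optics.camera("side")[110:290,110:350]; b=optics.camera("top")[60:240,140:380]
cv2.imwrite("pics/p4.png",np.vstack([cv2.resize(a,(400,300)),cv2.resize(b,(400,300))]))
```

```text
t17.5 pos [365.8 -41.3 209.6] yaw -179.97 tilt 0.14 q [-0.11  0.   -0.39  1.18 -0.   -0.11] F [-0.1 -0.3 -1.9] gap 22.7 grip 118
```

View pics/p4.png

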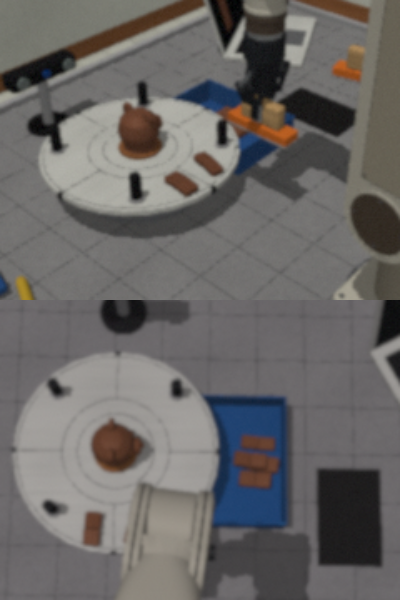

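Four pieces are in the tray and the disc is in its detent. Second click: lower 48 mm and push the same way.

>>> play_rows(plan=[[0, 0, 0, 0, 0, 0.06, 1], [0, 0, 0, 0, 0, 0.12, 1], [0, 0, 0, 0, 0, 0.18, 1], [0, 0, 0, 0.006, 0, 0.19, 1], [0, 0, 0, 0.006, 0, 0.19, 1]])

```text
t: 18.03
position: [362.1, -41.3, 160.5]
orientation: [-0.001, -3.138, -0.001]
wrist_force: [-0.5, -0.9, -2.7]
finger_gap: 22.5
grasp_force: 118.1
```

>>> play_rows(plan=[[0, 0, 0, -0.04, 0, 0, 1], [0, 0, 0, -0.065, 0, 0, 1], [0, 0, 0, -0.1, -0.02, 0, 1], [0, 0, 0, -0.135, -0.042, 0, 1], [0, 0, 0, -0.175, -0.067, 0, 1]])

```text
t: 18.45
position: [403.8, -59.4, 161.5]
orientation: [-0.002, -3.134, 0.006]
wrist_force: [-11.0, -4.1, 3.3]
finger_gap: 22.9
grasp_force: 118.9
```

>>> play_rows(plan=[[0, 0, 0, -0.037, -0.025, 0, 1], [0, 0, 0, -0.078, -0.045, 0, 1], [0, 0, 0, -0.12, -0.064, 0, 1], [0, 0, 0, -0.164, -0.079, 0, 1], [0, 0, 0, -0.208, -0.091, 0, 1]])

```text
t: 18.87
position: [454.7, -83.2, 160.4]
orientation: [-0.005, -3.131, 0.008]
wrist_force: [-9.6, -5.3, -1.3]
finger_gap: 22.7
grasp_force: 118.4
```

>>> play_rows(plan=[[0, 0, 0, -0.046, -0.008, 0, 1], [0, 0, 0, -0.091, -0.012, 0, 1], [0, 0, 0, -0.137, -0.014, 0, 1], [0, 0, 0, -0.183, -0.014, 0, 1], [0, 0, 0, -0.22, -0.012, 0, 1]])

```text
t: 19.28
position: [514.8, -84.3, 161.5]
orientation: [0.001, 3.142, -0.001]
wrist_force: [0.3, -0.4, -1.5]
finger_gap: 22.5
grasp_force: 118.2
```

>>> play_rows(plan=[[0, 0, 0, -0.04, 0.005, 0, 1], [0, 0, 0, -0.04, 0.005, 0, 1], [0, 0, 0, -0.04, 0.005, 0, 1], [0, 0, 0, -0.04, 0.005, 0, 1], [0, 0, 0, -0.04, 0.005, 0, 1]])

```text
t: 19.7
position: [523.2, -82.3, 161.7]
orientation: [-0.0, 3.142, 0.0]
wrist_force: [0.3, 0.3, -1.6]
finger_gap: 22.7
grasp_force: 118.2
```

>>> play_rows(plan=[[0, 0, 0, 0, 0, 0, 1], [0, 0, 0, 0, 0, 0, 1], [0, 0, 0, 0, 0, 0, 1], [0, 0, 0, 0, 0, 0, 1], [0, 0, 0, 0, 0, 0, 1]])

```text
t: 20.12
position: [523.4, -82.4, 161.6]
orientation: [0.0, 3.141, -0.0]
wrist_force: [-0.3, 0.9, -1.5]
finger_gap: 22.5
grasp_force: 118.2
```

Run:
```python
from h import *
st(); a=optics.camera("side")[110:290,110:350]; b=optics.camera("top")[60:240,140:380]
cv2.imwrite("pics/p5.png",np.vstack([cv2.resize(a,(400,300)),cv2.resize(b,(400,300))]))
```

```text
t20.1 pos [523.4 -82.4 161.6] yaw 180.00 tilt 0.01 q [-0.16  0.36 -0.08  1.13  0.   -0.16] F [-0.3  0.9 -1.5] gap 22.5 grip 118
```

View pics/p5.png

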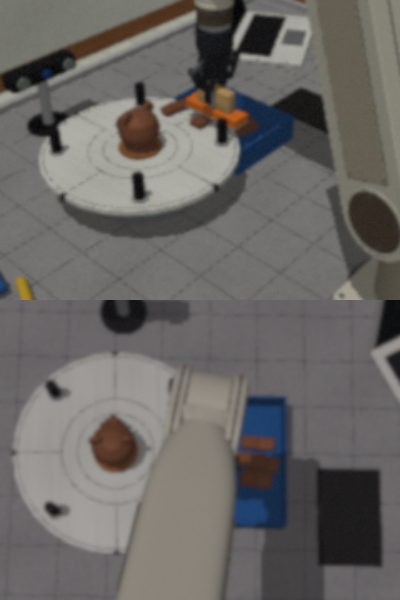

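The face now points to the scanner and the c-lot is at the tray side. Third wipe, centred at x≈579.

>>> play_rows(plan=[[0, 0, 0, 0, 0, -0.1, 1], [0, 0, 0, 0, 0, -0.22, 1], [0, 0, 0, 0, 0, -0.34, 1], [0, 0, 0, -0.06, 0.08, -0.4, 1], [0, 0, 0, -0.14, 0.2, -0.4, 1]])

```text
t: 20.63
position: [560.2, -34.3, 267.0]
orientation: [0.008, 3.133, -0.003]
wrist_force: [1.1, -0.7, -0.9]
finger_gap: 22.7
grasp_force: 118.2
```

>>> play_rows(plan=[[0, 0, 0, -0.082, 0.098, 0, 1], [0, 0, 0, -0.082, 0.098, 0, 1], [0, 0, 0, -0.082, 0.098, 0, 1], [0, 0, 0, -0.082, 0.098, 0, 1]])

```text
t: 20.97
position: [578.4, -7.9, 261.0]
orientation: [0.001, -3.14, 0.001]
wrist_force: [-0.9, 0.3, -2.1]
finger_gap: 23.0
grasp_force: 118.4
```

```bash
python3 -c "
from h import *
st(); p=status.read_state()['position']; calls((*p,180),[(579,-8,150,180),(579,-8,136,180)])"
```

```text
t21.0 pos [578.4  -7.9 261. ] yaw -179.97 tilt 0.10 q [-0.01  0.4   0.24  1.42 -0.   -0.01] F [-0.9  0.3 -2.1] gap 23.0 grip 118
[579.  -8. 150. 180.] -> rz -0.0000  sh -0.002 -0.000 0.444
[579.  -8. 136. 180.] -> rz -0.0000  sh 0.000 0.000 0.056
```

>>> play_rows(plan=[[0, 0, 0, 0, 0, 0.1, 1], [0, 0, 0, 0, 0, 0.2, 1], [0, 0, 0, 0, 0, 0.3, 1], [0, 0, 0, 0, 0, 0.4, 1], [0, 0, 0, 0, 0, 0.44, 1]])

```text
t: 21.38
position: [575.8, -9.1, 147.9]
orientation: [-0.003, -3.135, 0.0]
wrist_force: [-1.4, 0.2, -1.5]
finger_gap: 22.5
grasp_force: 118.4
```

>>> play_rows(plan=[[0, 0, 0, 0, 0, 0.02, 1], [0, 0, 0, 0, 0, 0.04, 1], [0, 0, 0, 0, 0, 0.056, 1], [0, 0, 0, 0, 0, 0.06, 1], [0, 0, 0, 0, 0, 0.06, 1]])

```text
t: 21.8
position: [579.5, -8.0, 137.4]
orientation: [0.0, 3.14, -0.0]
wrist_force: [-0.7, 0.4, -2.0]
finger_gap: 22.6
grasp_force: 118.4
```

>>> play_rows(plan=[[0, 0, 0, 0, -0.04, 0, 1], [0, 0, 0, 0, -0.08, 0, 1], [0, 0, 0, 0, -0.12, 0, 1], [0, 0, 0, 0, -0.16, 0, 1], [0, 0, 0, 0, -0.2, 0, 1]])

```text
t: 22.22
position: [579.0, -59.4, 136.8]
orientation: [0.001, 3.141, -0.0]
wrist_force: [0.2, 0.6, -2.5]
finger_gap: 22.8
grasp_force: 118.4
```

>>> play_rows(plan=[[0, 0, 0, 0, -0.04, 0, 1], [0, 0, 0, 0, -0.08, 0, 1], [0, 0, 0, 0, -0.12, 0, 1], [0, 0, 0, 0, -0.16, 0, 1], [0, 0, 0, 0, -0.21, 0, 1]])

```text
t: 22.63
position: [578.8, -111.4, 136.4]
orientation: [0.0, -3.141, 0.0]
wrist_force: [0.1, -0.0, -1.2]
finger_gap: 22.6
grasp_force: 118.3
```

>>> play_rows(plan=[[0, 0, 0, 0, 0, 0, 1], [0, 0, 0, 0, 0, 0, 1]])

```text
t: 22.8
position: [578.9, -111.4, 136.4]
orientation: [-0.002, -3.141, -0.0]
wrist_force: [0.4, -0.8, -1.4]
finger_gap: 22.6
grasp_force: 118.3
```

>>> play_rows(plan=[[0, 0, 0, 0, 0, -0.1, 1], [0, 0, 0, 0, 0, -0.22, 1], [0, 0, 0, 0, 0, -0.29, 1], [0, 0, 0, 0, 0, -0.29, 1], [0, 0, 0, 0, 0, -0.29, 1]])

```text
t: 23.22
position: [579.7, -110.0, 210.0]
orientation: [-0.001, 3.139, -0.0]
wrist_force: [-0.3, -0.2, -1.7]
finger_gap: 22.8
grasp_force: 118.3
```

Run:
```python
from h import *
st(); p=status.read_state()["position"]; calls((*p,180),[(525,-250,209,180),(471,-389,209,180)])
```

```text
t23.2 pos [ 579.7 -110.   210. ] yaw -179.96 tilt 0.16 q [-0.19  0.44  0.17  1.3   0.   -0.19] F [-0.3 -0.2 -1.7] gap 22.8 grip 118
[ 525. -250.  209.  180.] -> rz -0.0000  sh 0.219 -0.560 0.004
[ 471. -389.  209.  180.] -> rz -0.0000  sh 0.216 -0.556 -0.000
```

>>> play_rows(plan=[[0, 0, 0, 0.044, -0.112, 0, 1], [0, 0, 0, 0.088, -0.224, 0, 1], [0, 0, 0, 0.132, -0.336, 0, 1], [0, 0, 0, 0.176, -0.448, 0, 1], [0, 0, 0, 0.219, -0.56, 0, 1]])

```text
t: 23.63
position: [522.5, -250.6, 206.5]
orientation: [0.002, -3.138, -0.003]
wrist_force: [0.4, -0.5, -1.9]
finger_gap: 22.6
grasp_force: 118.4
```

>>> play_rows(plan=[[0, 0, 0, 0.044, -0.112, 0, 1], [0, 0, 0, 0.088, -0.224, 0, 1], [0, 0, 0, 0.132, -0.336, 0, 1], [0, 0, 0, 0.176, -0.448, 0, 1], [0, 0, 0, 0.216, -0.56, 0, 1]])

```text
t: 24.05
position: [468.6, -390.6, 206.4]
orientation: [0.001, -3.138, -0.005]
wrist_force: [0.5, -0.1, -1.7]
finger_gap: 22.7
grasp_force: 118.4
```

>>> play_rows(plan=[[0, 0, 0, 0, 0, 0.1, 1], [0, 0, 0, 0, 0, 0.2, 1], [0, 0, 0, 0, 0, 0.3, 1], [0, 0, 0, 0, 0, 0.4, 1], [0, 0, 0, 0, 0, 0.4, 1]])

```text
t: 24.47
position: [465.8, -386.6, 100.8]
orientation: [0.0, -3.13, -0.015]
wrist_force: [-1.2, 1.0, -2.9]
finger_gap: 22.7
grasp_force: 118.5
```

>>> play_rows(plan=[[0, 0, 0, 0, 0, 0, 1], [0, 0, 0, 0, 0, 0, 1]])

```text
t: 24.63
position: [470.4, -390.2, 109.1]
orientation: [0.001, -3.141, -0.0]
wrist_force: [0.9, 0.4, -1.1]
finger_gap: 22.5
grasp_force: 118.5
```

Run:
```python
from h import *
st(); a=optics.camera("side"); b=optics.camera("top")
cv2.imwrite("pics/m1.png",np.vstack([cv2.resize(a[90:300,110:390],(400,300)),cv2.resize(b[60:285,120:420],(400,300))]))
for z in(57,79): print(z,[r for r in orange("top",z)])
for g in models.regions_of("side","scraper")[:3]: print(g["position"],g["confidence"])
```

```text
t24.6 pos [ 470.4 -390.2  109.1] yaw -179.97 tilt 0.02 q [-0.69  0.55  0.08  1.1   0.   -0.69] F [ 0.9  0.4 -1.1] gap 22.5 grip 118
57 [(np.int32(97), ((532.451171875, -387.7928161621094), (29.849586486816406, 52.39193344116211), 45.459407806396484)), (np.int32(214), ((416.4364013671875, -593.5155639648438), (79.67560577392578, 50.24702835083008), 13.222126960754395))]
79 [(np.int32(97), ((527.9380493164062, -382.2540283203125), (29.34821891784668, 51.51195526123047), 45.45936965942383)), (np.int32(213), ((413.6919250488281, -584.38330078125), (78.62459564208984, 49.05204772949219), 13.222146987915039))]
[360.7, 181.3] 0.7
[350.7, 161.8] 0.59
[299.0, 158.0] 0.49
```

View pics/m1.png

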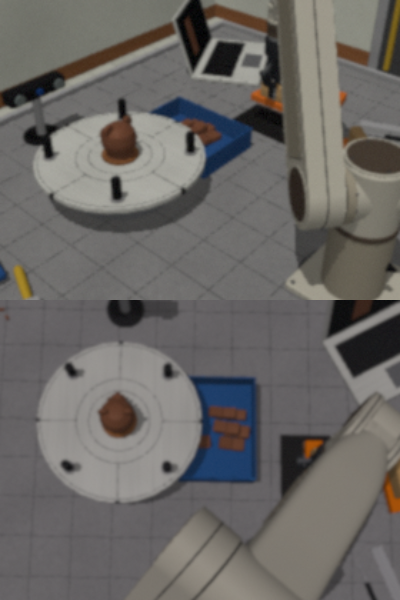

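The disc is empty, the pieces are in the tray (one at (206,440) in the lower panel, close to the rim), and the face points to the scanner. I'll check the in-hand offset along the scraper before placing it.

Run:
```python
from h import *
im=cv2.cvtColor(optics.camera("top"),cv2.COLOR_BGR2HSV); m=cv2.inRange(im,(4,190,80),(18,255,255)); n,l,s,_=cv2.connectedComponentsWithStats(m)
for k in range(1,n):
    if s[k,4]>60:
        v,u=np.nonzero(l==k); P=np.array([onz("top",p,80)[:2] for p in zip(u,v)]); print(s[k,4],np.percentile(P,[0,5,95,100],axis=0).round(1).tolist())
st(); p=status.read_state()["position"]; calls((*p,180),[(471,-390.3,53,180)])
```

```text
100 [[500.7, -408.9], [504.1, -405.6], [540.3, -369.9], [540.6, -369.6]]
219 [[372.6, -614.9], [378.6, -609.1], [439.4, -559.7], [452.3, -556.1]]
t24.9 pos [ 470.9 -390.8  110.5] yaw -179.99 tilt 0.14 q [-0.69  0.55  0.08  1.1   0.   -0.69] F [ 0.9  0.3 -2.2] gap 22.5 grip 118
[ 471.  -390.3   53.   180. ] -> rz -0.0000  sh -0.001 0.002 0.230
```

>>> play_rows(plan=[[0, 0, 0, 0, 0.002, 0.06, 1], [0, 0, 0, 0, 0.002, 0.12, 1], [0, 0, 0, 0, 0.002, 0.17, 1], [0, 0, 0, 0, 0.002, 0.21, 1], [0, 0, 0, 0, 0.002, 0.214, 1]])

```text
t: 25.35
position: [469.2, -389.0, 53.7]
orientation: [0.0, -3.139, -0.003]
wrist_force: [0.0, 0.5, -2.4]
finger_gap: 23.0
grasp_force: 118.5
```

>>> play_rows(plan=[[0, 0, 0, 0, 0, 0.006, 1], [0, 0, 0, 0, 0, 0.012, 1], [0, 0, 0, 0, 0, 0.016, 1], [0, 0, 0, 0, 0, 0.016, 1], [0, 0, 0, 0, 0, 0.016, 1]])

```text
t: 25.77
position: [470.8, -390.4, 53.1]
orientation: [-0.0, 3.14, -0.002]
wrist_force: [-0.8, 0.5, 5.6]
finger_gap: 22.4
grasp_force: 119.0
```

```bash
python3 -c "
from h import *
st()"
```

```text
t25.8 pos [ 470.8 -390.4   53.1] yaw -180.00 tilt 0.13 q [-0.69  0.61  0.02  0.98  0.   -0.69] F [-0.8  0.5  5.6] gap 22.4 grip 119
```

On the mat with light contact. I'll open, rise and move aside.

>>> play_rows(plan=[[0, 0, 0, 0, 0, 0, 0.7], [0, 0, 0, 0, 0, 0, 0.4], [0, 0, 0, 0, 0, 0, 0.2], [0, 0, 0, 0, 0, 0, 0], [0, 0, 0, 0, 0, 0, 0]])

```text
t: 26.18
position: [470.2, -389.9, 51.4]
orientation: [-0.0, -3.142, -0.0]
wrist_force: [0.4, -0.5, -0.9]
finger_gap: 72.8
grasp_force: 0.0
```

>>> play_rows(plan=[[0, 0, 0, 0, 0, 0, 0], [0, 0, 0, 0, 0, 0, 0], [0, 0, 0, 0, 0, 0, 0], [0, 0, 0, 0, 0, 0, 0]])

```text
t: 26.52
position: [470.2, -389.9, 51.5]
orientation: [0.0, -3.142, -0.0]
wrist_force: [0.1, -0.6, -0.9]
finger_gap: 85.6
grasp_force: 0.0
```

>>> play_rows(plan=[[0, 0, 0, 0, 0, -0.06, 0], [0, 0, 0, 0, 0, -0.16, 0], [0, 0, 0, 0, 0, -0.3, 0], [0, 0, 0, 0, 0, -0.46, 0], [0, 0, 0, 0, 0, -0.6, 0]])

```text
t: 26.93
position: [470.1, -389.8, 203.5]
orientation: [-0.0, 3.141, -0.0]
wrist_force: [1.5, -0.1, -0.1]
finger_gap: 85.5
grasp_force: 0.0
```

>>> play_rows(plan=[[0, 0, 0, 0.14, 0, -0.1, 0], [0, 0, 0, 0.28, 0, -0.1, 0], [0, 0, 0, 0.42, 0, -0.1, 0], [0, 0, 0, 0.56, -0.05, -0.1, 0], [0, 0, 0, 0.7, -0.1, -0.1, 0]])

```text
t: 27.35
position: [293.9, -414.5, 227.1]
orientation: [-0.003, 3.141, -0.001]
wrist_force: [0.6, -1.0, -0.1]
finger_gap: 85.3
grasp_force: 0.0
```

>>> play_rows(plan=[[0, 0, 0, 0.14, -0.05, 0, 0], [0, 0, 0, 0.28, -0.1, 0, 0], [0, 0, 0, 0.42, -0.15, 0, 0], [0, 0, 0, 0.5, -0.2, 0, 0], [0, 0, 0, 0.5, -0.2, 0, 0]])

```text
t: 27.77
position: [166.5, -466.6, 226.8]
orientation: [-0.009, -3.14, 0.002]
wrist_force: [1.0, -0.4, 0.8]
finger_gap: 85.2
grasp_force: 0.0
```

Run:
```python
from h import *
st(); a=optics.camera("side"); b=optics.camera("top")
cv2.imwrite("pics/f1.png",np.vstack([cv2.resize(a[110:230,110:290],(450,300)),cv2.resize(b[80:240,140:380],(450,300))]))
for r in orange("top",22): print(r)
g=models.regions_of("top","mat")
for G in g[:2]:
    v,u=np.nonzero(G["region"]); print("mat",cv2.minAreaRect(np.array([onz("top",p,2)[:2] for p in zip(u,v)],np.float32)))
```

```text
t27.8 pos [ 166.5 -466.6  226.8] yaw 179.66 tilt 0.11 q [-1.23  0.24 -0.06  1.27 -0.   -1.22] F [ 1.  -0.4  0.8] gap 85.2 grip 0
(np.int32(452), ((465.4956970214844, -597.8419799804688), (173.62814331054688, 51.68547439575195), 12.675168991088867))
(np.int32(294), ((471.2010803222656, -387.1419982910156), (141.99356079101562, 42.44159698486328), 0.6269809603691101))
(np.int32(377), ((192.24632263183594, -364.2314453125), (47.66585922241211, 173.47494506835938), 46.259586334228516))
mat ((471.31982421875, -390.1772155761719), (198.78643798828125, 132.6121368408203), 1.1576367616653442)
```

View pics/f1.png

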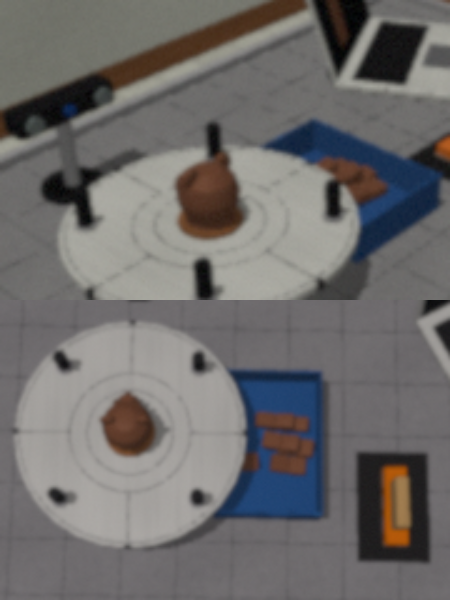

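The disc is clear, all pieces are in the tray (one partly under the rim at (250,460), lower panel), the face points to the scanner and the scraper stands centred on the mat at (396,505). I'll wait briefly in case it gets knocked, re-check, then hand in.

>>> play_rows(plan=[[0, 0, 0, 0, 0, 0, 0], [0, 0, 0, 0, 0, 0, 0], [0, 0, 0, 0, 0, 0, 0], [0, 0, 0, 0, 0, 0, 0], [0, 0, 0, 0, 0, 0, 0]])

```text
t: 28.38
position: [170.7, -464.7, 226.5]
orientation: [0.002, -3.142, -0.0]
wrist_force: [-0.2, 0.0, 0.4]
finger_gap: 85.3
grasp_force: 0.0
```

>>> play_rows(plan=[[0, 0, 0, 0, 0, 0, 0], [0, 0, 0, 0, 0, 0, 0], [0, 0, 0, 0, 0, 0, 0], [0, 0, 0, 0, 0, 0, 0], [0, 0, 0, 0, 0, 0, 0]])

```text
t: 28.8
position: [170.2, -464.9, 226.6]
orientation: [-0.0, -3.142, -0.0]
wrist_force: [-0.1, -0.4, -0.1]
finger_gap: 85.2
grasp_force: 0.0
```

Run:
```python
from h import *
st(); r=[x[1] for x in orange("top",22) if np.hypot(x[1][0][0]-471,x[1][0][1]+388)<90]; print(r)
if len(r)==1 and np.hypot(r[0][0][0]-471,r[0][0][1]+387)<5: print(ticket.job_done())
```

```text
t28.8 pos [ 170.2 -464.9  226.6] yaw 179.99 tilt 0.00 q [-1.22  0.24 -0.06  1.27 -0.   -1.22] F [-0.1 -0.4 -0.1] gap 85.2 grip 0
[((471.2010803222656, -387.1419982910156), (141.99356079101562, 42.44159698486328), 0.6269809603691101)]
the job is handed in; nothing more can be done
None
```

The job is handed in: all three lots are wiped into the tray, the disc is turned two clicks counter-clockwise so the face points to the scanner, and the scraper stands on the middle of its mat.

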